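Clamp an offcut in the click-lever jig and hold the lever

TASK

Clamp the wood offcut in the jig for marking out: first swing the raised hold-down bar down over the wood until it rests fully in its catch, then push the jig's lever anticlockwise (seen from above) exactly three clicks from its rest stop, never over a fourth, so that the jaw presses the wood against the fence. The lever springs back when let go, so keep hold of its black knob in the third notch and finish while still holding it; do not disturb the mug, the tape measure or the masking tape.

Things in the scene. Friction and masses are not known exactly. Their poses are not given: they have to be found in the camera images.
- jig: Jig, fixed to the table: plywood board 200 x 310 x 16 mm, origin at the centre of its underside. Its x points away from the robot at yaw 0, y from the lever's side to the fence, z up. The fence (150 mm long along x, top 50 mm above the table) has its inner face at y = +97 mm. The hold-down bar crosses the wood along y at x = -30; its catch (two dark cheeks, 66 mm high) is at x = -30, y = +12 mm.
- gate (a joint): Hinge angle of the hold-down bar (12 mm wide, 8 thick) in rad: 0 = level in its catch (hard stop), grows as the bar is raised; starts at 0.6 to 1.0, at most 1.5. A stiff hinge: it stays at any angle where it is left and takes about 1 to 1.5 N at its end rod to move.
- gate_hinge (a point): The middle of the hold-down bar's hinge (behind the fence, 62 mm above the table). The axis is level, along the jig's x. From here the bar points along the jig's -y when closed and rises as it opens.
- gate_grip (a point): Middle of the free part of the round steel rod at the end of the hold-down bar, a good place to grip: 12 mm thick, parallel to the jig's x, sticking out of the bar toward the jig's -x, about 28 mm of it to either side of this point. 150 mm from the hinge axis, 38 mm from the bar's middle plane; closed, 62 mm above the table. It may turn between the fingers.
- lever_pivot (a point): Point on the lever's upright pivot, at the height of the lever bar (44 mm above the table).
- knob (a point): Middle of the lever's upright black knob: round, 20 mm thick, 50 to 95 mm above the table (this point 74), 120 mm from the pivot's axis. At rest it stands against a stop on the jig's -x, -y side (direction of 230 degrees in the jig frame, seen from the pivot). It is pushed anticlockwise seen from above, along a level arc.
- quadrant: Arc plate under the lever with four radial dark ribs 0.25 rad apart, over which a spring plunger in the lever clicks. The first crest is 0.14 to 0.26 rad from the lever's rest, set differently each time, still during the job. Origin on the pivot's axis at table height, z up; the knob stands on its x axis in the middle of the third notch (crests 0.125 rad to either side; within 11 mm is good).
- offcut: Loose square wood offcut 38 x 38 x 140 mm, lying in the jig along the jig's x between two low end blocks, beside the fence, with a few mm of play. Origin at the centre of its underside, on the board; its own y is along its length.
- jaw_pad: Dark rubber pad of the jaw, 40 mm wide, 26 mm high, that pushes the offcut toward the fence. Origin at the table's height under the middle of its front face. The lever drives it 20 mm per rad; the pad is sprung (0.8 N per mm). It starts a few mm from the wood and presses it against the fence at three clicks.
- tape_measure: Tape measure, 36 x 68 x 62 mm, standing on the table right of the jig. Leave it alone. Origin at the centre of its underside.
- mug: White mug, 83 x 115 x 86 mm, on the table left of the jig. Leave it alone. Origin at the centre of its underside.
- masking_tape: Roll of masking tape lying flat, 104 x 107 x 24 mm, left of the jig. Leave it alone. Origin at the centre of its underside.
- lever (a joint): Angle of the lever in rad: 0 at its rest stop, grows anticlockwise, at most 1.15. A spring pulls it back with roughly 4 to 9 N at the knob. Riding up each rib of the quadrant takes about 2 to 4 N more for a few mm; past the crest the force dips 2 to 4 N below its usual level, then comes back with a snap as the notch is reached: one click. Let go, it springs back to rest.

How it is judged:
On the way, in this order (a step that is already met when the one before it is completed fails the run):
1. the hold-down bar rests in its catch while the lever has not yet been taken over its first click (value of joint gate below 0.05 rad and y of knob in the frame of quadrant below -0.072 m), for 0.2 s.
2. the lever has gone over its first click, with the hold-down bar in its catch (value of joint gate below 0.05 rad and y of knob in the frame of quadrant above -0.068 m).
At the end, for the whole second after the job is handed in: The hold-down bar is in its catch (within 0.05 rad), the lever stands still in its third notch (knob within 11 mm of the notch's middle), held there by the fingers (more than 1 N on it), and the jaw pad presses the offcut (more than 0.5 N) (value of joint gate below 0.05 rad and y of knob in the frame of quadrant between -0.011 and 0.011 m and velocity of joint lever between -0.1 and 0.1 rad/s and contact force between the fingers and lever above 1 N and contact force between jaw_pad and offcut above 0.5 N); the arm keeps its last pose, push and grip.
It fails at once if the lever is taken over a fourth click (y of knob in the frame of quadrant above 0.0152 m).
It fails at once if the mug, the tape measure or the masking tape is moved by more than 20 mm (distance of any of tape_measure, mug, masking_tape from where it was at the start of the episode above 0.02 m).
It also fails if it takes over 69 s, if anything falls off the work surface, if the arm or the gripper's body presses on something with over 40 N, if the wrist force passes 120 N, or if a joint passes its speed limit or range.

ROBOT

A 7-joint arm with a two-finger parallel gripper is mounted at the origin on a cart in front of the work surface, level with it; the furniture and walls round the work are solid. World frame = base frame: x ahead of the robot, y to its left, z up, the work surface at z = 0. Lengths are in m, angles in rad, forces in N, time in s.
With the tool pointing down it reaches from about 0.35 to 0.9 m from the base axis. Payload 8.1 kg.
Tool frame: the origin (TCP) lies at the centre of the arm's flange, where the gripper is bolted on; the fingertips stand 178 mm ahead of it and the grasp point (between the pads) lies 159 mm ahead of it; z points along the fingers, y is the line along which they close (so a half turn about z gives the same grasp; the last joint's range is limited). The gripper opens to 92 mm and grips with 3 to 60 N. Pads are 19 mm wide; open, the fingers measure 130 mm over their backs; the gripper's body (75 mm by 190 mm) begins 47 mm behind the grasp point.
Start: joints at [-1.446, 0.434, 0.025, 1.573, -0.012, 1.134, -0.075], TCP at [0.141, 0.609, 0.405] pointing down, gripper open.
Joint ranges: [-2.62, 2.62], [-0.44, 2.09], [-1.27, 1.32], [0.08, 2.57], [-1.32, 4.46], [0.12, 2], [-2.74, 2.74]. Speed limits (rad/s): [2.22, 2.22, 3.01, 3.01, 3.14, 3.14, 3.14].

INTERFACE

Orientations are given as a rotation vector (axis times angle).
In Python, from cell import arm gives the robot as it stands. The module is installed in compiled form; this text tells all that it offers.
- The arm moves only by the shell command python3 -m inch 'ROWS' [FORCE]. ROWS is text: rows parted by semicolons, each of 5 numbers parted by spaces: the shift along the tool's x, y, z in m, then the turn about the tool's z in rad, then the finger opening in m, from 0 to 0.0918. In form: x y z roll fingers; .... A call has 1 to 5 rows; each row is the pose to reach, as a shift and turn from the pose commanded when the call began, along the tool's axes at that moment; what a row does not reach only later rows make up. A row lasts 1/10 s, in which the tool goes at most 50 mm and 8.59 degrees, less where a joint would pass 70% of its speed; a pose out of reach is approached as far as the arm can. A call with a gripper value outside its range is refused whole. The fingers move at their own pace and stop on an object; FORCE is the grip in N (left out, the last holds). Time passes only in rows, so rows that repeat a pose let the fingers close. It gives the time, the measured TCP pose, the force, the opening and the grip force at its end, in the units of the state.
- arm.observe(): the state, without advancing time (a new reading comes with each control period).
- arm.get_image(name): name is "side" or "top"; returns the picture (400x640x3 uint8, red, green, blue); there is no depth.
- arm.get_calibration(name): a dict with "intrinsics" (3x3 intrinsics, pixels), "distortion" ([k1, k2, p1, p2, k3] as OpenCV has them; the pictures are not rectified), "pose" (4x4, takes a point from camera to world coordinates). Camera axes: x right, y up, looking along -z (the intrinsics and any distortion apply to the point x, -y, -z); pixel columns grow to the right and rows downward; lengths in m; the calibration is good to about 2 mm. A picture is of the moment at which its call begins. get_calibration takes no time and is no camera call.
- arm.sign_off(): hands the job in; it is judged then, once.
Trained networks look in the newest picture that a camera, given by its name, has taken for a name from the list of things; names that differ only in an ending like _2 or _b are one class to them, and where a whole thing is asked for, a point or a joint stands for the part that bears it (a point fixed in the world has none). Each returns a list of dicts, best first, with "conf" (0 to 1); they miss things now and then, are a little off and sometimes report something else, mostly with a low value. They report only what shows in the picture. A call takes as long as a camera call.
- arm.look_for(camera, query): "point" ([row, column] in pixels, amid what is visible of it).
- arm.silhouettes(camera, query): "region" (400x640 bool, what is visible of it) and "point" ([row, column] in pixels, amid what is visible of it).
- arm.place_of(camera, query): "point" ([row, column] in pixels: a listed point, or the origin of a listed thing).
The state is a dict: "clock": time; "joints": joint angles; "dq": joint speeds; "joint_efforts": joint torques, N m; "position": TCP position; "ee_rot": TCP orientation; "force": force on the tool from outside, world axes, zero at the start; "ft_torque": the same for the moment, N m; "width": opening from 0.0 (shut) to 1.0 (fully open); "gripper_force": force on a finger pad.
Only numpy, scipy, OpenCV 4.12 (cv2) and the standard library are available. Lean on these libraries where they do the work, as an engineer would, in place of code of your own. Each camera call takes 0.05 s, during which the arm holds its last target. There are 200 camera calls.

## Working session

There is one attempt and no reset: what is moved stays moved. The work goes in short steps, Python scripts to look and compute and a shell command to move; the robot and the scene stay as the last step left them, time stands still between calls to the robot, and variables do not carry over. Pictures are saved under pics/ and viewed, at most 10 in all, crops included, and the job is handed in when it is done.

```bash
mkdir -p pics; cat > h.py <<'E'
import numpy as np, cv2
from cell import arm
from scipy.spatial.transform import Rotation as R
def ray(cam,rc):
    c=arm.get_calibration(cam);K=np.array(c["intrinsics"]);D=np.array(c["distortion"]);T=np.array(c["pose"])
    u=cv2.undistortPoints(np.array([[[rc[1],rc[0]]]],float),K,D)[0,0]
    return T[:3,3],T[:3,:3]@np.array([u[0],-u[1],-1])
def at(cam,rc,z):
    o,d=ray(cam,rc);return o+d*(z-o[2])/d[2]
def tri(rays):
    A=0;b=0
    for o,d in rays:
        d=d/np.linalg.norm(d);P=np.eye(3)-np.outer(d,d);A=A+P;b=b+P@o
    return np.linalg.solve(A,b)
def proj(cam,p):
    c=arm.get_calibration(cam);T=np.linalg.inv(np.array(c["pose"]));q=T[:3,:3]@p+T[:3,3]
    return cv2.projectPoints(np.array([[q[0],-q[1],-q[2]]]),np.zeros(3),np.zeros(3),np.array(c["intrinsics"]),np.array(c["distortion"]))[0][0,0][::-1]
def snap(cam,f):
    im=arm.get_image(cam);cv2.imwrite("pics/"+f,im[:,:,::-1]);return im
E
python3 - <<'E'
from h import *
np.set_printoptions(precision=4,suppress=True)
s=arm.observe();print({k:np.round(v,4) for k,v in s.items()});print(R.from_rotvec(s["ee_rot"]).as_matrix())
snap("top","t0.png");snap("side","s0.png")
Z=dict(jig=0,gate_hinge=.062,gate_grip=None,lever_pivot=.044,knob=.074,quadrant=0,offcut=.016,jaw_pad=0,tape_measure=0,mug=0,masking_tape=0)
for n,z in Z.items():
    r=[];
    for c in("top","side"):
        l=arm.place_of(c,n)
        if l:
            b=l[0];r.append(ray(c,b["point"]));print(n,c,round(b["conf"],2),np.round(b["point"]), at(c,b["point"],z) if z is not None else "")
    if len(r)==2:print("   tri",tri(r))
E
```

```text
{'clock': np.float64(0.0), 'joints': array([-1.4456,  0.4352,  0.025 ,  1.574 , -0.0116,  1.134 , -0.0751]), 'dq': array([-0.0004,  0.0002, -0.0007, -0.001 ,  0.0011,  0.0004,  0.0012]), 'joint_efforts': array([  0.0014, -66.7848,   0.9862, -31.4447,  -0.0602,   0.0431,
         0.0002]), 'position': array([0.1411, 0.6086, 0.404 ]), 'ee_rot': array([-0.3572, -3.1212,  0.0024]), 'force': array([-0.7158,  0.6912, -0.3849]), 'ft_torque': array([-0.033 ,  0.0143, -0.0313]), 'gripper_force': np.float64(0.0), 'width': np.float64(1.0021)}
[[-0.9741  0.2259 -0.0002]
 [ 0.2259  0.9741 -0.0015]
 [-0.0001 -0.0015 -1.    ]]
jig top 0.67 [189. 296.] [0.5459 0.1235 0.    ]
jig side 0.65 [208. 322.] [0.5387 0.1239 0.    ]
   tri [ 0.5424  0.124  -0.0001]
gate_hinge top 0.95 [195. 257.] [0.5128 0.26   0.062 ]
gate_hinge side 0.65 [174. 303.] [0.5107 0.2699 0.062 ]
   tri [0.5099 0.2588 0.0709]
gate_grip top 0.44 [203. 282.] 
gate_grip side 0.59 [171. 300.] 
   tri [0.4743 0.1624 0.1629]
lever_pivot top 0.57 [189. 314.] [0.541  0.0557 0.044 ]
lever_pivot side 0.79 [212. 332.] [0.554  0.0479 0.044 ]
 
[... 308 characters left out ...]
ffcut top 0.74 [190. 272.] [0.5408 0.2107 0.016 ]
offcut side 0.82 [189. 318.] [0.5541 0.2158 0.016 ]
   tri [0.546  0.2091 0.022 ]
jaw_pad top 0.58 [184. 282.] [0.5659 0.1782 0.    ]
jaw_pad side 0.51 [198. 325.] [0.5673 0.1699 0.    ]
   tri [ 0.5686  0.1787 -0.0082]
tape_measure top 0.67 [199. 422.] [ 0.511 -0.36   0.   ]
tape_measure side 0.72 [317. 364.] [ 0.5159 -0.358   0.    ]
   tri [ 0.5127 -0.3595  0.0033]
mug top 0.57 [221. 226.] [0.421  0.3833 0.    ]
mug side 0.67 [174. 279.] [ 0.4319  0.3776 -0.    ]
   tri [ 0.427   0.3836 -0.0044]
masking_tape top 0.78 [164. 205.] [0.6402 0.4751 0.    ]
masking_tape side 0.6 [156. 317.] [0.6193 0.4491 0.    ]
   tri [ 0.6373  0.4834 -0.0249]
```

```bash
python3 - <<'E'
import cv2
a=cv2.imread("pics/t0.png")[110:290,190:440];b=cv2.imread("pics/s0.png")[90:340,230:430]
a=cv2.resize(a,None,fx=3.2,fy=3.2,interpolation=3);cv2.imwrite("pics/t0c.png",a)
b=cv2.resize(b,None,fx=2.4,fy=2.4,interpolation=3);cv2.imwrite("pics/s0c.png",b)
E
```

```text
(no output)
```

View pics/t0c.png

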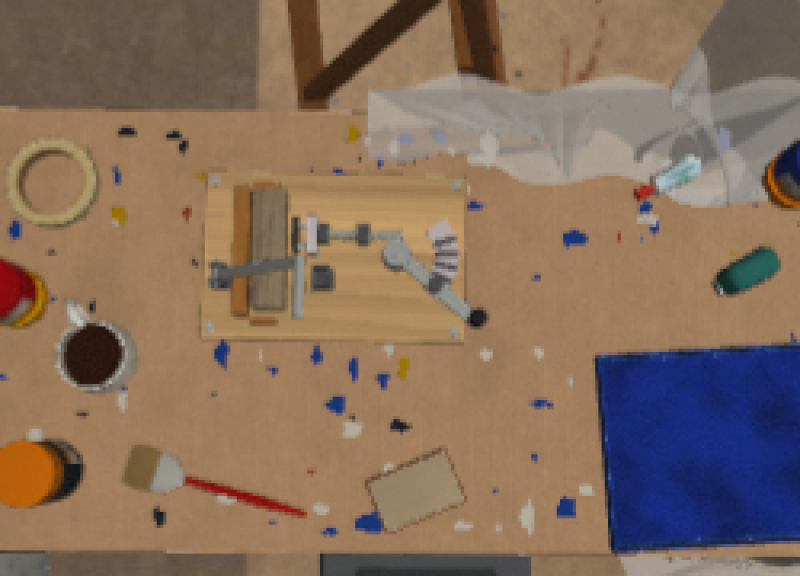

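View pics/s0c.png

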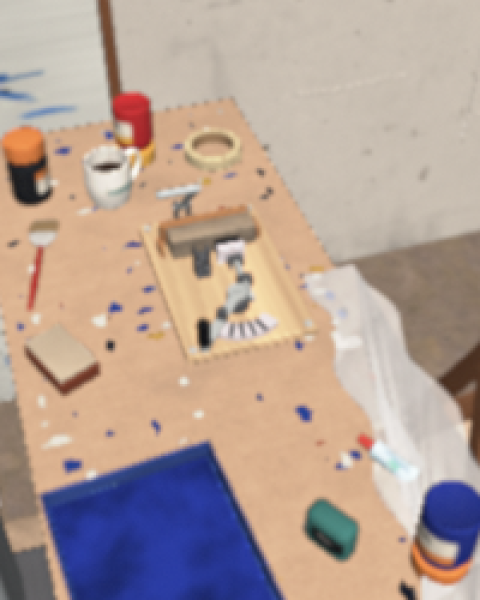

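The top picture shows the jig squarely placed (board corners about (173,318),(217,253) in the full frame). The bar is raised, with its rod at crop (298,287), and the black knob is at crop (477,317). The side view agrees. Next I fit the jig pose and the gate angle.

```bash
cat > fit.py <<'E'
from h import *
from scipy.optimize import least_squares
np.set_printoptions(precision=4,suppress=True)
im=arm.get_image("top");arm.get_image("side")
obs=[]
for n in("gate_hinge","gate_grip","lever_pivot","knob","jig","offcut"):
    for c in("top","side"):
        l=arm.place_of(c,n)
        if l and l[0]["conf"]>.35: obs.append((n,c,np.array(l[0]["point"])))
m=arm.silhouettes("top","jig")[0]["region"].astype(np.uint8)
box=cv2.boxPoints(cv2.minAreaRect(cv2.findNonZero(m)))
print("box",box)
C=[(208,172),(466,177),(464,341),(202,338)]  # col,row in crop: far-left, far-right, near-right, near-left
J=[(.1,.155,.016),(.1,-.155,.016),(-.1,-.155,.016),(-.1,.155,.016)]
for (u,v),j in zip(C,J): obs.append((j,"top",np.array([110+v/3.2,190+u/3.2])))
def model(p):
    x,y,w,hy,th,px,py=p
    T=lambda q:np.r_[x+np.cos(w)*q[0]-np.sin(w)*q[1],y+np.sin(w)*q[0]+np.cos(w)*q[1],q[2]]
    a=np.deg2rad(230)
    d=dict(gate_hinge=(-.03,hy,.062),gate_grip=(-.068,hy-.15*np.cos(th),.062+.15*np.sin(th)),lever_pivot=(px,py,.044),
      knob=(px+.12*np.cos(a),py+.12*np.sin(a),.074),jig=(0,0,0))
    return T,d
def res(p):
    T,d=model(p);r=[]
    for n,c,q in obs:
        if n=="offcut":continue
        r.append(proj(c,T(d[n] if isinstance(n,str) else n))-q)
    return np.concatenate(r)
f=least_squares(res,[.543,.124,0,.136,.8,0,-.07],loss="soft_l1",x_scale=[.01,.01,.1,.01,.1,.01,.01])
print(f.x);r=res(f.x).reshape(-1,2)
for o,e in zip([o for o in obs if o[0]!="offcut"],r):print(o[0],o[1],e)
T,d=model(f.x)
for k in d:print(k,T(d[k]))
g=T(d["gate_grip"]);s=arm.observe();Rm=R.from_rotvec(s["ee_rot"]).as_matrix()
print("grip in tool axes",Rm.T@(g-s["position"]),"tool y yaw-90",np.arctan2(-Rm[0,1],Rm[1,1]),"tcp",s["position"])
E
python3 fit.py
```

```text
box [[252.5422 215.6347]
 [253.4985 162.0803]
 [341.8275 163.6576]
 [340.8712 217.212 ]]
[ 0.5416  0.1273 -0.007   0.1316  0.8333  0.0018 -0.0777]
gate_hinge top [ 0.7799 -1.2732]
gate_hinge side [2.1212 0.5809]
gate_grip top [0.938  0.2203]
gate_grip side [-0.4046  0.623 ]
lever_pivot top [ 0.1352 -1.0418]
lever_pivot side [0.4721 1.2859]
knob top [-0.3517 -0.3247]
knob side [ 1.97   -0.7682]
jig top [0.0096 0.7866]
jig side [ 0.3533 -2.135 ]
(0.1, 0.155, 0.016) top [-0.7547 -0.4982]
(0.1, -0.155, 0.016) top [-0.9569  0.1242]
(-0.1, -0.155, 0.016) top [0.0674 0.3092]
(-0.1, 0.155, 0.016) top [-0.2806 -0.5909]
gate_hinge [0.5125 0.2591 0.062 ]
gate_grip [0.4738 0.1585 0.173 ]
lever_pivot [0.5428 0.0496 0.044 ]
knob [ 0.4651 -0.0418  0.074 ]
jig [0.5416 0.1273 0.    ]
grip in tool axes [-0.4258 -0.3635  0.2317] tool y yaw-90 -0.2278735813707485 tcp [0.1411 0.6089 0.4047]
```

```bash
python3 -m inch '-0.04 -0.035 0 -0.1 0.09; -0.075 -0.065 0 -0.22 0.09; -0.11 -0.095 0 -0.22 0.09; -0.145 -0.125 0 -0.22 0.09; -0.18 -0.155 0 -0.22 0.09' 8
python3 - <<'E'
from h import *
s=arm.observe();Rm=R.from_rotvec(s["ee_rot"]).as_matrix()
print(s["position"],Rm.round(3), Rm.T@(np.array([.4668,.1585,.173])-s["position"]),s["clock"])
E
```

```text
clock: 2.45
position: [0.2824, 0.4155, 0.4049]
ee_rot: [0.012, 3.141, 0.001]
force: [1.5, 0.2, 0.5]
width: 0.979
gripper_force: 0.0
[0.28238813 0.41551645 0.4049243 ] [[-1.     0.008  0.   ]
 [ 0.008  1.     0.001]
 [-0.     0.001 -1.   ]] [-0.18638288 -0.25566961  0.23183733] 2.45
```

```bash
python3 -m inch '-0.028 -0.038 0 0 0.09; -0.056 -0.077 0 0 0.09; -0.084 -0.115 0 0 0.09; -0.112 -0.153 0 0 0.09; -0.14 -0.192 0 0 0.09' && python3 -m inch '-0.028 -0.038 0 0 0.07; -0.046 -0.064 0 0 0.06; -0.046 -0.064 0 0 0.06'
python3 - <<'E'
from h import *
s=arm.observe();print(s["position"],s["clock"])
i=snap("top","t1.png");j=snap("side","s1.png")
a=cv2.resize(i[150:230,230:350],None,fx=3.3,fy=3.3,interpolation=3);b=cv2.resize(j[110:260,240:390],None,fx=2.6,fy=2.6,interpolation=3)
H=max(a.shape[0],b.shape[0]);p=lambda q:np.pad(q,((0,H-q.shape[0]),(0,0),(0,0)))
cv2.imwrite("pics/c1.png",np.hstack([p(a),p(b)])[:,:,::-1])
for c in("top","side"):
  for l in arm.place_of(c,"gate_grip")[:1]:print(c,l)
E
```

```text
clock: 2.95
position: [0.4208, 0.2225, 0.4051]
ee_rot: [0.012, 3.141, 0.001]
force: [0.8, 0.8, 0.0]
width: 0.977
gripper_force: 0.0
clock: 3.25
position: [0.4677, 0.1553, 0.405]
ee_rot: [0.024, 3.14, -0.002]
force: [-1.4, -0.2, 0.3]
width: 0.768
gripper_force: 0.0
[0.46767832 0.15525949 0.40502922] 3.25
side {'point': [167.6, 299.9], 'conf': 0.53}
```

View pics/c1.png

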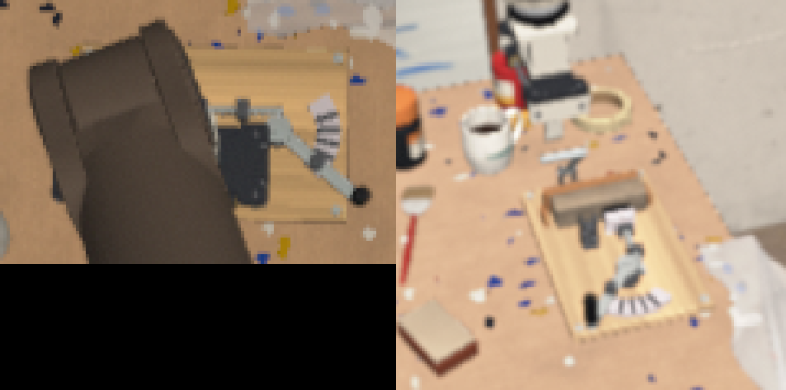

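The fingertips (crop 552,135) sit just above the rod (crop 563,157) in the side view. I'll descend around it and close.

```bash
python3 -m inch '0 0.003 0.03 0 0.06; 0 0.003 0.055 0 0.06; 0 0.003 0.072 0 0.06; 0 0.003 0.072 0 0.06' && python3 -m inch '0 0 0 0 0.03; 0 0 0 0 0.0; 0 0 0 0 0.0; 0 0 0 0 0;0 0 0 0 0' 6 && python3 -m inch '0 0 0 0 0.0; 0 0 0 0 0.0'
```

```text
clock: 3.85
position: [0.464, 0.1639, 0.3308]
ee_rot: [-0.008, -3.138, 0.002]
force: [0.7, -0.7, -0.2]
width: 0.654
gripper_force: 0.0
clock: 4.35
position: [0.4656, 0.1627, 0.3332]
ee_rot: [0.012, 3.141, 0.001]
force: [1.0, -0.6, -0.4]
width: 0.269
gripper_force: 0.6
clock: 4.55
position: [0.4657, 0.1601, 0.3332]
ee_rot: [-0.016, -3.141, 0.005]
force: [-2.2, -11.7, 11.3]
width: 0.183
gripper_force: 6.0
```

```bash
python3 -m inch '0 0 0 0 0.0; 0 0 0 0 0.0; 0 0 0 0 0'; python3 - <<'E'
from h import *
j=snap("side","s2.png");cv2.imwrite("pics/c2.png",cv2.resize(j[110:210,250:370],None,fx=5,fy=5,interpolation=3)[:,:,::-1])
E
```

```text
clock: 4.85
position: [0.4657, 0.1599, 0.3332]
ee_rot: [-0.017, -3.141, 0.005]
force: [-2.0, -12.1, 10.7]
width: 0.177
gripper_force: 6.0
```

View pics/c2.png

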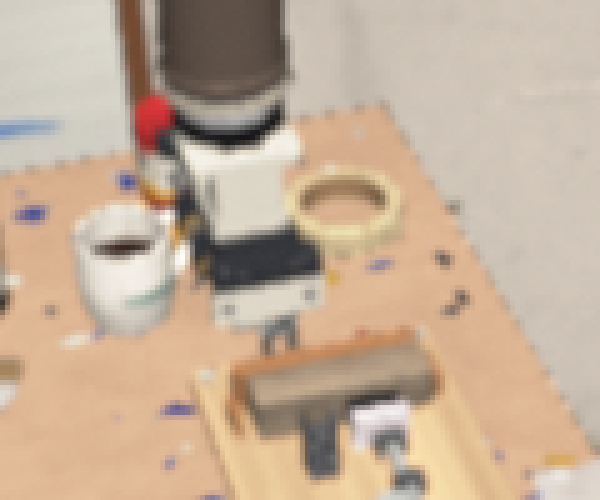

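```bash
python3 -m inch '0 -0.002 -0.002 0 0.0; 0 -0.003 -0.003 0 0.0; 0 -0.003 -0.003 0 0' 3
```

```text
clock: 5.2
position: [0.4656, 0.1596, 0.3359]
ee_rot: [0.013, 3.141, 0.0]
force: [-0.3, -2.7, 3.1]
width: 0.128
gripper_force: 3.0
```

The rod is now gripped at 11.8 mm. The radius from the measured pose to the hinge is 152 mm, as it should be, and θ≈0.855. Now I follow the arc down.

```bash
python3 -m inch '0 -0.0114 0.011 0 0; 0 -0.021 0.0225 0 0; 0 -0.0295 0.0348 0 0; 0 -0.0295 0.0348 0 0' 4
```

```text
clock: 5.6
position: [0.4653, 0.1298, 0.2999]
ee_rot: [-0.014, -3.141, 0.0]
force: [1.8, 0.6, -0.8]
width: 0.127
gripper_force: 4.0
```

```bash
python3 -m inch '0 -0.0091 0.0172 0 0; 0 -0.0154 0.0341 0 0; 0 -0.0191 0.0486 0 0; 0 -0.0214 0.0634 0 0;  0 -0.0214 0.0634 0 0' 4
```

```text
clock: 6.1
position: [0.4653, 0.1096, 0.2368]
ee_rot: [-0.012, -3.141, -0.0]
force: [1.2, 1.9, -0.7]
width: 0.128
gripper_force: 4.0
```

```bash
python3 -m inch '0 -0.0005 0.008 0 0; 0 -0.0007 0.015 0 0; 0 -0.0007 0.019 0 0; 0 -0.0007 0.019 0 0' 4
```

```text
clock: 6.5
position: [0.4653, 0.1089, 0.2184]
ee_rot: [0.011, 3.141, 0.001]
force: [1.5, 5.8, -1.6]
width: 0.129
gripper_force: 4.0
```

```bash
python3 -m inch '0 0.001 0.003 0 0; 0 0.002 0.005 0 0; 0 0.002 0.005 0 0' 4
```

```text
clock: 6.8
position: [0.4652, 0.1093, 0.2136]
ee_rot: [0.014, 3.141, -0.002]
force: [1.0, -1.3, 2.6]
width: 0.13
gripper_force: 4.0
```

```bash
python3 -m inch '0 0 0.003 0 0; 0 0 0.005 0 0; 0 0 0.005 0 0' 6; python3 - <<'E'
from h import *
snap("top","t3.png");snap("side","s3.png")
for c in("top","side"):
  for l in arm.place_of(c,"gate_grip")[:1]:print(c,l,at(c,l["point"],.062))
E
```

```text
clock: 7.1
position: [0.4653, 0.1093, 0.2087]
ee_rot: [0.014, 3.141, -0.001]
force: [1.1, -2.2, 5.9]
width: 0.127
gripper_force: 6.0
side {'point': [198.6, 324.6], 'conf': 0.67} [0.54486177 0.10307317 0.062     ]
```

```bash
python3 -m inch '0 0 0 0 0.04; 0 0 0 0 0.04; 0 0 0 0 0.04' && python3 -m inch '0 0 -0.05 0 0.04; 0 0 -0.09 0 0.02; 0 0 -0.09 0 0;  0.05 0 -0.09 0 0;  0.08 0 -0.09 0 0'; python3 - <<'E'
from h import *
j=snap("side","s4.png");i=snap("top","t4.png")
for c in("top","side"):
  for n in ("gate_grip","knob"):
    for l in arm.place_of(c,n)[:1]:print(c,n,l,at(c,l["point"],.062 if n[0]=="g" else .074))
a=cv2.resize(i[150:230,230:350],None,fx=3.3,fy=3.3,interpolation=3);b=cv2.resize(j[140:250,260:380],None,fx=3.3,fy=3.3,interpolation=3)
H=max(a.shape[0],b.shape[0]);p=lambda q:np.pad(q,((0,H-q.shape[0]),(0,0),(0,0)))
cv2.imwrite("pics/c4.png",np.hstack([p(a),p(b)])[:,:,::-1])
E
```

```text
clock: 7.6
position: [0.4648, 0.1101, 0.2083]
ee_rot: [-0.012, -3.141, 0.0]
force: [0.3, -0.2, 0.1]
width: 0.336
gripper_force: 0.0
clock: 8.1
position: [0.3826, 0.1104, 0.2979]
ee_rot: [-0.012, -3.139, 0.001]
force: [-0.5, -0.1, 0.2]
width: 0.141
gripper_force: 0.0
top gate_grip {'point': [203.1, 298.3], 'conf': 0.64} [0.48514956 0.11054223 0.062     ]
top knob {'point': [210.8, 338.9], 'conf': 0.69} [ 0.45723124 -0.03648743  0.074     ]
side gate_grip {'point': [203.1, 304.5], 'conf': 0.57} [0.46907456 0.10298734 0.062     ]
side knob {'point': [225.7, 314.3], 'conf': 0.6} [ 0.46740639 -0.02772752  0.074     ]
```

View pics/c4.png

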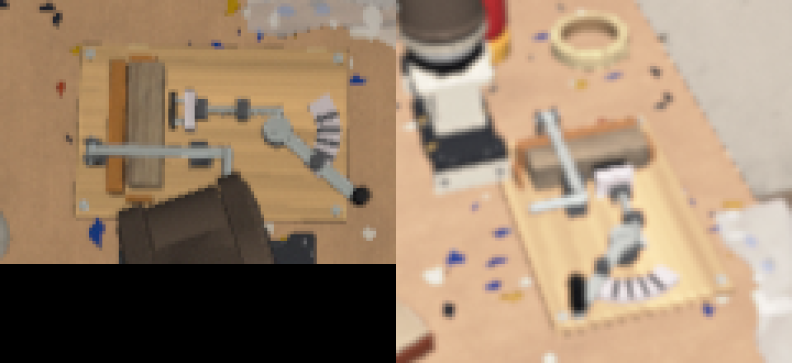

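The bar now lies level between the cheeks (rod at crop (228,160) in the top view). I'll press on the rod with closed fingertips to confirm it is seated. Contact should come at TCP z≈0.246.

```bash
python3 -m inch '-0.05 -0.001 0 0 0; -0.08 -0.001 0 0 0; -0.08 -0.001 0.03 0 0; -0.08 -0.001 0.045 0 0; -0.08 -0.001 0.048 0 0' 6 && python3 -m inch '0 0 0.003 0 0; 0 0 0.005 0 0; 0 0 0.007 0 0; 0 0 0.007 0 0; 0 0 0.007 0 0'
```

```text
clock: 8.9
position: [0.4654, 0.1088, 0.2486]
ee_rot: [-0.014, -3.139, 0.002]
force: [-0.3, 0.8, -0.5]
width: 0.008
gripper_force: 0.0
clock: 9.4
position: [0.4655, 0.109, 0.2455]
ee_rot: [0.013, 3.14, 0.002]
force: [-5.3, -2.6, 19.0]
width: 0.003
gripper_force: 9.6
```

Contact came at 0.2455 with a firm 19 N, so the bar is in its catch. Next: back off, turn the gripper, and measure the rib angles and the knob.

```bash
python3 -m inch '0 0 -0.03 0 0; 0 0 -0.07 0 0; 0 0 -0.07 -0.15 0.03; 0 0 -0.07 -0.3 0.06; 0.03 0 -0.07 -0.45 0.06'
python3 - <<'E'
from h import *
np.set_printoptions(precision=4,suppress=True)
s=arm.observe();print(s["joints"])
w=-.007
for P in ([.5428,.0496],):
 for cam,f in(("top","t0.png"),("top","t4.png"),("side","s0.png"),("side","s4.png")):
  g=cv2.cvtColor(cv2.imread("pics/"+f),cv2.COLOR_BGR2GRAY).astype(np.float32)
  for rad in(.055,.062,.07):
   A=np.deg2rad(np.arange(235,302,3))
   v=[]
   for a in A:
    q=proj(cam,np.array([P[0]+rad*np.cos(a+w),P[1]+rad*np.sin(a+w),.03]))
    v.append(int(cv2.remap(g,np.float32([[q[1]]]),np.float32([[q[0]]]),1)[0,0]))
   print(f,rad,v)
R0=[ray("side",arm.place_of("side","knob")[0]["point"])]
print(at("side",arm.place_of("side","knob")[0]["point"],.074))
i=cv2.imread("pics/s4.png")[200:250,300:360];i=cv2.resize(i,None,fx=7,fy=7,interpolation=2)
k=cv2.resize(cv2.imread("pics/t4.png")[170:220,300:350],None,fx=7,fy=7,interpolation=2)
cv2.imwrite("pics/c5.png",np.hstack([i,k]))
E
```

```text
clock: 9.9
position: [0.4376, 0.1097, 0.3151]
ee_rot: [-0.695, 3.058, 0.0]
force: [-1.1, 0.8, 0.2]
width: 0.218
gripper_force: 0.0
[-0.4869  0.2604  0.1482  2.1046 -0.0536  0.7741  1.7125]
t0.png 0.055 [73, 76, 87, 125, 154, 150, 116, 103, 126, 155, 147, 121, 93, 115, 143, 151, 134, 101, 103, 130, 163, 169, 170]
t0.png 0.062 [122, 109, 88, 129, 160, 159, 126, 87, 129, 159, 156, 127, 98, 122, 152, 165, 149, 114, 99, 147, 164, 169, 169]
t0.png 0.07 [137, 141, 136, 140, 142, 146, 145, 144, 141, 140, 143, 146, 146, 152, 157, 157, 154, 154, 156, 159, 159, 157, 156]
t4.png 0.055 [76, 79, 90, 130, 160, 155, 121, 107, 131, 160, 152, 126, 97, 120, 149, 157, 138, 103, 106, 135, 168, 176, 177]
t4.png 0.062 [127, 115, 92, 133, 166, 166, 130, 92, 134, 165, 162, 132, 102, 127, 159, 173, 155, 117, 103, 153, 170, 176, 176]
t4.png 0.07 [143, 147, 141, 144, 148, 152, 152, 151, 148, 146, 150, 152, 152, 158, 164, 163, 161, 160, 163, 165, 166, 164, 162]
s0.png 0.055 [218, 202, 165, 152, 170, 201, 185, 150, 153, 183, 206, 188, 156, 164, 187, 192, 161, 146, 164, 201, 224, 232, 232]
s0.png 0.062 [226, 213, 173, 139, 171, 220, 209, 156, 156, 202, 221, 193, 160, 169, 207, 209, 169, 144, 167, 209, 229, 232, 232]
s0.png 0.07 [223, 219, 184, 154, 183, 221, 219, 171, 161, 206, 222, 198, 161, 178, 215, 213, 174, 152, 170, 208, 224, 223, 224]
s4.png 0.055 [224, 210, 171, 157, 178, 211, 192, 156, 160, 190, 213, 195, 163, 171, 194, 199, 167, 152, 170, 210, 231, 237, 237]
s4.png 0.062 [232, 220, 179, 145, 179, 227, 217, 163, 162, 209, 229, 201, 167, 177, 217, 217, 177, 151, 174, 218, 235, 238, 237]
s4.png 0.07 [229, 226, 192, 159, 189, 227, 226, 178, 167, 214, 228, 206, 168, 184, 222, 219, 181, 158, 179, 214, 229, 229, 230]
[ 0.4674 -0.0277  0.074 ]
```

View pics/c5.png

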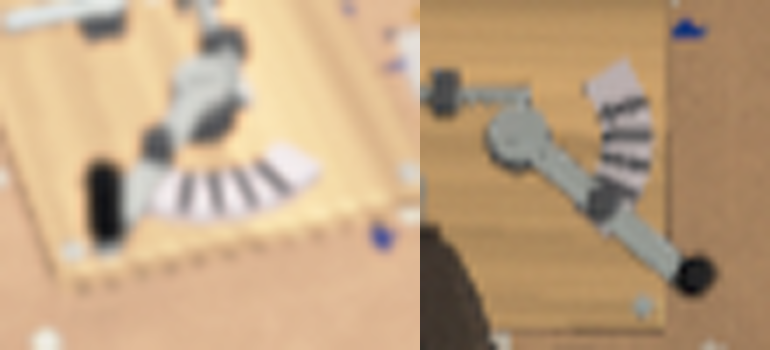

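The ribs show clearly in both views (top crop rows 105–205 at col ~625; knob at (693,275)). The rib angles agree between the cameras: their mean is about 264.5° in the jig frame. That puts the third notch at about 278.8°, or 0.85 rad from rest. I'll turn the gripper so that it closes along the knob's path.

```bash
python3 -m inch '0 0 0 0.15 0.09; 0 0 0 0.3 0.09; 0 0 0 0.45 0.09; 0 0 0 0.6 0.09; 0 0 0 0.75 0.09' && python3 -m inch '0 0 0 0.15 0.09; 0 0 0 0.3 0.09; 0 0 0 0.45 0.09; 0 0 0 0.6 0.09; 0 0 0 0.75 0.09' && python3 -m inch '0 0 0 0.15 0.09; 0 0 0 0.3 0.09; 0 0 0 0.45 0.09; 0 0 0 0.6 0.09; 0 0 0 0.75 0.09'
python3 - <<'E'
from h import *
np.set_printoptions(precision=4,suppress=True)
s=arm.observe();Rm=R.from_rotvec(s["ee_rot"]).as_matrix();print(s["joints"],Rm)
print("pivot",at("top",(189.3,314.3),.05),"knob",at("top",(209.3,339),.095))
print("side knob mid",at("side",(200+205/7,300+105/7),.072))
arm.get_image("side");
for c in["side"]:print(at(c,arm.place_of(c,"lever_pivot")[0]["point"],.044),at(c,arm.place_of(c,"knob")[0]["point"],.074))
print(Rm.T@(np.array([.465,-.040,.08])-s["position"]))
E
```

```text
clock: 10.5
position: [0.4355, 0.1095, 0.3143]
ee_rot: [0.493, 3.101, 0.002]
force: [0.1, 0.5, -0.6]
width: 0.738
gripper_force: 0.0
clock: 11.0
position: [0.4355, 0.1095, 0.3143]
ee_rot: [1.595, 2.706, 0.002]
force: [0.3, 0.6, -0.3]
width: 0.977
gripper_force: 0.0
clock: 11.5
position: [0.4355, 0.1095, 0.3143]
ee_rot: [2.476, 1.934, 0.003]
force: [0.2, 0.4, 0.1]
width: 0.979
gripper_force: 0.0
[-0.8888  0.2921  0.6524  2.1371 -0.251   0.7842 -0.3222] [[ 0.2419  0.9703  0.0014]
 [ 0.9703 -0.2419  0.001 ]
 [ 0.0014  0.0011 -1.    ]]
pivot [0.5383 0.0527 0.05  ] knob [ 0.4606 -0.0354  0.095 ]
side knob mid [ 0.4654 -0.0424  0.072 ]
[0.5502 0.0546 0.044 ] [ 0.4737 -0.0254  0.074 ]
[-0.1382  0.0646  0.2341]
```

```bash
python3 -m inch '-0.04 0.02 0 0 0.09; -0.08 0.04 0 0 0.08; -0.12 0.055 0 0 0.07; -0.138 0.064 0 0 0.06; -0.138 0.064 0 0 0.06' && python3 -m inch '0 0 0.03 0 0.06; 0 0 0.06 0 0.06; 0 0 0.073 0 0.06; 0 0 0.073 0 0.06'
python3 - <<'E'
from h import *
i=snap("side","s6.png");cv2.imwrite("pics/c6.png",cv2.resize(i[150:250,260:380],None,fx=5,fy=5,interpolation=3)[:,:,::-1])
print(arm.observe()["joints"])
E
```

```text
clock: 12.15
position: [0.4653, -0.0431, 0.3141]
ee_rot: [2.469, 1.94, 0.001]
force: [-0.1, 0.3, 0.5]
width: 0.683
gripper_force: 0.0
clock: 12.55
position: [0.4643, -0.0391, 0.2394]
ee_rot: [-2.465, -1.945, 0.004]
force: [0.7, 0.0, 0.5]
width: 0.653
gripper_force: 0.0
[-0.46696309  0.45206948  0.57915026  2.1643002  -0.41516487  0.63445396
  0.17075604]
```

View pics/c6.png

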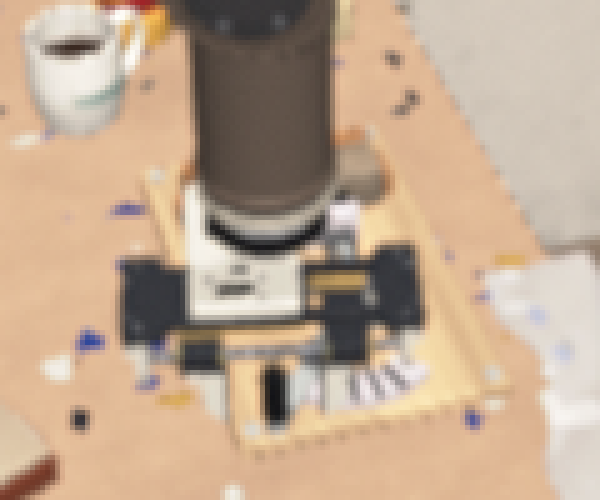

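The knob (275,395) stands between the two fingers (210 and 315). Closing.

```bash
python3 -m inch '0 0 0 0 0.04; 0 0 0 0 0.015; 0 0 0 0 0.015; 0 0 0 0 0.015; 0 0 0 0 0.015' 5
```

```text
clock: 13.1
position: [0.465, -0.0397, 0.2408]
ee_rot: [2.468, 1.943, 0.001]
force: [0.4, -0.5, -0.4]
width: 0.271
gripper_force: 0.0
```

```bash
python3 -m inch '0 0 0 0 0.01; 0 0 0 0 0.01; 0 0 0 0 0.01; 0 0 0 0 0.01' 8
```

```text
clock: 13.5
position: [0.4641, -0.0396, 0.2405]
ee_rot: [-2.467, -1.942, 0.001]
force: [-4.2, 0.8, 7.4]
width: 0.21
gripper_force: 8.0
```

```bash
python3 -m inch '0 0 0 0 0.01; 0 0 0 0 0.01; 0 0 0 0 0.01' 20; python3 -c "
from cell import arm
for _ in range(3):
  s=arm.observe();print(s['width'],s['force'],s['ft_torque'])
arm.get_image('side');s=arm.observe();print(s['width'],s['force'],s['ft_torque'])"
```

```text
clock: 13.8
position: [0.4641, -0.0396, 0.2405]
ee_rot: [-2.467, -1.942, 0.002]
force: [-4.6, 0.7, 7.2]
width: 0.213
gripper_force: 20.0
0.213248562817902 [-4.5639062   0.74830199  7.1887041 ] [0.16042029 0.96451079 0.05498056]
0.213248562817902 [-4.5639062   0.74830199  7.1887041 ] [0.16042029 0.96451079 0.05498056]
0.213248562817902 [-4.5639062   0.74830199  7.1887041 ] [0.16042029 0.96451079 0.05498056]
0.21203583152580574 [-4.81189173  1.45689902  6.76574301] [0.19670774 1.00839444 0.00278952]
```

```bash
cat > lev.py <<'E'
from h import *
a0=np.deg2rad(229.6)
P=np.array([.4645,-.0396])-.12*np.array([np.cos(a0),np.sin(a0)])
Rt=np.array([[.242,.970],[.970,-.242]])
if __name__=="__main__":
  for f in np.arange(0,.951,.05):
    d=.12*np.array([np.cos(a0+f)-np.cos(a0),np.sin(a0+f)-np.sin(a0)]);print(round(f,2),(Rt@d*1000).round(1),(P+.12*np.array([np.cos(a0+f),np.sin(a0+f)])).round(4))
E
cat > st.py <<'E'
from lev import *
s=arm.observe();p=np.array(s["position"][:2])-P;a=np.arctan2(p[1],p[0])
F=np.array(s["force"][:2]);t=np.array([-np.sin(a),np.cos(a)])
print("phi %.3f r %.4f Ftan %.1f Frad %.1f Fz %.1f w %.3f"%((a-a0)%(2*np.pi),np.hypot(*p),F@t,F@p/.12,s["force"][2],s["width"]))
E
python3 lev.py; python3 st.py
```

```text
0.0 [0. 0.] [ 0.4645 -0.0396]
0.05 [-2.5  5.4] [ 0.4692 -0.0434]
0.1 [-4.8 11. ] [ 0.474  -0.0469]
0.15 [-6.8 16.7] [ 0.479  -0.0502]
0.2 [-8.5 22.4] [ 0.4842 -0.0532]
0.25 [-9.9 28.2] [ 0.4895 -0.056 ]
0.3 [-11.   34.1] [ 0.495  -0.0585]
0.35 [-11.8  40.1] [ 0.5006 -0.0607]
0.4 [-12.3  46.1] [ 0.5062 -0.0627]
0.45 [-12.5  52.1] [ 0.512  -0.0643]
0.5 [-12.4  58. ] [ 0.5178 -0.0657]
0.55 [-12.  64.] [ 0.5237 -0.0668]
0.6 [-11.3  70. ] [ 0.5297 -0.0676]
0.65 [-10.4  75.9] [ 0.5357 -0.068 ]
0.7 [-9.1 81.8] [ 0.5417 -0.0682]
0.75 [-7.5 87.6] [ 0.5477 -0.0681]
0.8 [-5.7 93.3] [ 0.5536 -0.0677]
0.85 [-3.5 98.9] [ 0.5596 -0.067 ]
0.9 [ -1.1 104.4] [ 0.5655 -0.0659]
0.95 [  1.6 109.7] [ 0.5714 -0.0646]
phi 6.281 r 0.1203 Ftan -4.6 Frad 2.0 Fz 6.8 w 0.212
```

```bash
python3 -m inch '-0.0025 0.0054 0 0 0.01; -0.0048 0.011 0 0 0.01; -0.0058 0.0138 0 0 0.01;-0.0058 0.0138 0 0 0.01' 25 >/dev/null; python3 st.py; python3 -m inch '-0.001 0.0029 0 0 0.01; -0.001 0.0029 0 0 0.01'>/dev/null; python3 st.py;  python3 -m inch '-0.001 0.0029 0 0 0.01; -0.001 0.0029 0 0 0.01'>/dev/null; python3 st.py; python3 -m inch '-0.0007 0.0028 0 0 0.01; -0.0007 0.0028 0 0 0.01'>/dev/null; python3 st.py; python3 -m inch '-0.0007 0.0029 0 0 0.01; -0.0007 0.0029 0 0 0.01'>/dev/null; python3 st.py; python3 -m inch '-0.0007 0.0029 0 0 0.01; -0.0007 0.0029 0 0 0.01'>/dev/null; python3 st.py
```

```text
phi 0.116 r 0.1209 Ftan -9.3 Frad 5.1 Fz 15.2 w 0.209
phi 0.140 r 0.1211 Ftan -10.5 Frad 6.0 Fz 15.3 w 0.212
phi 0.165 r 0.1213 Ftan -10.6 Frad 6.3 Fz 16.2 w 0.208
phi 0.188 r 0.1214 Ftan -11.2 Frad 7.0 Fz 18.6 w 0.213
phi 0.209 r 0.1216 Ftan -12.7 Frad 7.2 Fz 20.2 w 0.210
phi 0.234 r 0.1218 Ftan -9.0 Frad 6.3 Fz 13.9 w 0.214
```

First crest is at about 0.22, against 0.227 predicted. I continue step by step, giving a little radially.

```bash
python3 -m inch '-0.002 0.005 0 0 0.01; -0.003 0.01 0 0 0.01; -0.0042 0.0149 0 0 0.01; -0.0042 0.0149 0 0 0.01' >/dev/null; python3 st.py; python3 -m inch '-0.0003 0.006 0 0 0.01; -0.0003 0.006 0 0 0.01'>/dev/null; python3 st.py;  python3 -m inch '0 0.003 0 0 0.01; 0 0.003 0 0 0.01'>/dev/null; python3 st.py; python3 -m inch '0 0.003 0 0 0.01; 0 0.003 0 0 0.01'>/dev/null; python3 st.py; python3 -m inch '0 0.003 0 0 0.01; 0 0.003 0 0 0.01'>/dev/null; python3 st.py; python3 -m inch '0 0.003 0 0 0.01; 0 0.003 0 0 0.01'>/dev/null; python3 st.py
```

```text
phi 0.368 r 0.1231 Ftan -10.1 Frad 5.6 Fz 13.9 w 0.205
phi 0.416 r 0.1234 Ftan -10.7 Frad 6.9 Fz 14.9 w 0.213
phi 0.437 r 0.1234 Ftan -11.4 Frad 7.1 Fz 15.2 w 0.207
phi 0.459 r 0.1236 Ftan -11.1 Frad 7.7 Fz 14.7 w 0.209
phi 0.484 r 0.1237 Ftan -11.0 Frad 6.9 Fz 10.9 w 0.209
phi 0.513 r 0.1236 Ftan -6.8 Frad 6.0 Fz 7.4 w 0.209
```

```bash
python3 -m inch '0 0.005 0 0 0.01; 0.0003 0.01 0 0 0.01; 0.0006 0.0148 0 0 0.01; 0.0006 0.0148 0 0 0.01' >/dev/null; python3 st.py; python3 -m inch '0.0006 0.003 0 0 0.01; 0.0006 0.003 0 0 0.01'>/dev/null; python3 st.py;  python3 -m inch '0.0006 0.003 0 0 0.01; 0.0006 0.003 0 0 0.01'>/dev/null; python3 st.py; python3 -m inch '0.0006 0.003 0 0 0.01; 0.0006 0.003 0 0 0.01'>/dev/null; python3 st.py; python3 -m inch '0.0007 0.003 0 0 0.01; 0.0007 0.003 0 0 0.01'>/dev/null; python3 st.py
```

```text
phi 0.633 r 0.1248 Ftan -12.1 Frad 5.5 Fz 11.0 w 0.212
phi 0.656 r 0.1249 Ftan -12.1 Frad 6.9 Fz 10.3 w 0.213
phi 0.678 r 0.1250 Ftan -11.9 Frad 6.9 Fz 11.3 w 0.212
phi 0.697 r 0.1252 Ftan -15.5 Frad 6.1 Fz 15.4 w 0.214
phi 0.727 r 0.1252 Ftan -8.1 Frad 6.3 Fz 6.3 w 0.212
```

Third crest is at about 0.72–0.73. Fitting all three crests puts the notch middle at about 0.85, so I move on about 13 mm.

```bash
python3 -m inch '0.0008 0.004 0 0 0.01; 0.0016 0.007 0 0 0.01; 0.0016 0.007 0 0 0.01' >/dev/null; python3 st.py; python3 -m inch '0.0008 0.003 0 0 0.01; 0.0015 0.005 0 0 0.01; 0.0015 0.005 0 0 0.01'>/dev/null; python3 st.py
python3 - <<'E'
from h import *
i=snap("side","s7.png");k=snap("top","t7.png")
a=cv2.resize(i[170:250,280:370],None,fx=4.4,fy=4.4,interpolation=3);b=cv2.resize(k[160:240,270:360],None,fx=4.4,fy=4.4,interpolation=3)
cv2.imwrite("pics/c7.png",np.hstack([a,b])[:,:,::-1])
E
```

```text
phi 0.791 r 0.1252 Ftan -7.6 Frad 3.1 Fz 4.8 w 0.212
phi 0.828 r 0.1254 Ftan -11.9 Frad 3.5 Fz 10.2 w 0.210
```

View pics/c7.png

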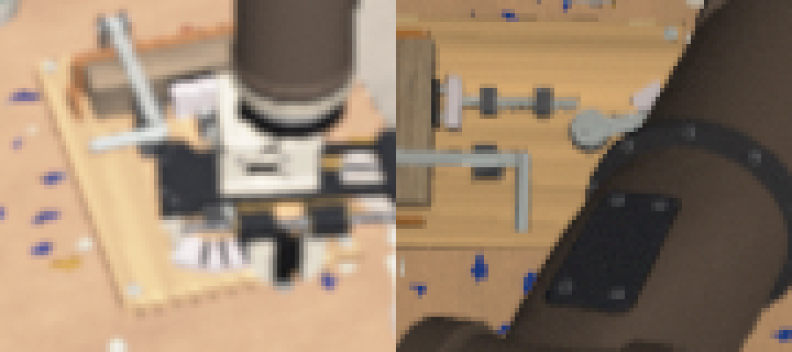

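The bar is down, the jaw pad is against the wood (top crop (437,100)), and the lever points just past 270°. After the third crest the force dipped and then snapped back (7.6 → 11.9 N). All estimates put the knob 1.5–3 mm short of the notch middle, so I nudge 1.5 mm and hold.

```bash
python3 -m inch '0.0005 0.0015 0 0 0.01; 0.0005 0.0015 0 0 0.01; 0.0005 0.0015 0 0 0.01; 0.0005 0.0015 0 0 0.01'; python3 st.py; python3 -c "
from cell import arm
print(arm.sign_off())"
```

```text
clock: 18.95
position: [0.559, -0.0726, 0.2401]
ee_rot: [-2.467, -1.94, 0.008]
force: [-12.0, -4.4, 9.5]
width: 0.212
gripper_force: 25.0
phi 0.839 r 0.1255 Ftan -12.5 Frad 2.9 Fz 9.5 w 0.212
the job is handed in; nothing more can be done
None
```

I handed the job in at about 19 s: the hold-down bar is in its catch, and the gripper is holding the lever's knob about 1–2 mm from my estimate of the third notch's middle, with the jaw pad against the wood; the hand-in returned no verdict.

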